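# Canisters on the radiator shelf, in order of height

### The arm

A 6-joint arm with a two-finger parallel gripper is mounted at the origin on the work surface. World frame = base frame: x ahead of the robot, y to its left, z up, the work surface at z = 0. Lengths are in m, angles in rad, forces in N, time in s.
With the tool pointing down it reaches from about 0.25 to 0.775 m from the base axis. Payload 4 kg.
Tool frame: the origin (TCP) lies at the very end of the fingers, on their centre line; the grasp point (between the pads) lies 19 mm behind it; z points along the fingers, y is the line along which they close (so a half turn about z gives the same grasp; the last joint's range is limited). The gripper opens to 94 mm and grips with 3 to 60 N. Pads are 16 mm wide; open, the fingers measure 119 mm over their backs; the gripper's body (75 mm by 177 mm) begins 78 mm behind the grasp point.
Start: joints at [-0.103, 0.087, 1.371, -0, 1.684, -0.103], TCP at [0.55, -0, 0.206] pointing down, gripper open.
Joint ranges: [-3.1, 3.1], [-0.76, 2.03], [0.27, 2.55], [-1.08, 4.22], [0.17, 2.65], [-2.57, 2.57]. Speed limits (rad/s): [2.79, 2.79, 3.14, 3.14, 3.14, 3.14].

### API

Orientations are given as [roll, pitch, yaw] about the fixed x, y, z axes, in that order (R = Rz(yaw) Ry(pitch) Rx(roll)).
In Python, from bench import robot, snapshot, finder gives the robot as it stands.
- The arm moves only by the tool drive_tool, never from a script. Its argument "deltas" is text: rows parted by semicolons, each of 7 numbers parted by spaces: the shift along the tool's x, y, z each as a share of 100 mm, from -1 to 1, then the turn, a rotation vector about the tool's x, y, z each as a share of 90 degrees, from -1 to 1, then the finger opening in mm, from 0 to 94. In form: tx ty tz rx ry rz gripper; .... A call has 1 to 5 rows; each row is the pose to reach, as a shift and turn from the pose commanded when the call began, along the tool's axes at that moment; what a row does not reach only later rows make up. A row lasts 1/10 s, in which the tool goes at most 50 mm and 8.59 degrees, less where a joint would pass 70% of its speed; a pose out of reach is approached as far as the arm can. A call with a number of a shift or a turn outside -1 to 1 is refused whole. A call with a gripper value outside its range is refused whole. The fingers move at their own pace and stop on an object; the grip force is fixed at half the most. Time passes only in rows, so rows that repeat a pose let the fingers close. It gives the time, the measured TCP pose, the force, the opening and the grip force at its end, in the units of the state.
- robot.get_obs(): the state, without advancing time (a new reading comes with each control period).
- snapshot(name): name is "scene" or "side" or "wrist"; returns a dict with "img" (400x640x3 uint8, red, green, blue), "fx", "fy", "cx", "cy" (pixels), "T" (4x4, takes a point from camera to world coordinates); the wrist camera has in their place "hand_eye" (4x4, takes a point from camera to tool coordinates, whose origin is the TCP and whose axes are the flange's). Camera axes: x right, y up, looking along -z (the intrinsics and any distortion apply to the point x, -y, -z); pixel columns grow to the right and rows downward; lengths in m; the calibration is good to about 2 mm. A picture is of the moment at which its call begins: read the wrist's pose just before it. There is no depth.
- robot.close_job(): hands the job in; it is judged then, once.
Trained networks look in the newest picture that a camera, given by its name, has taken for a name from the list of things; names that differ only in an ending like _2 or _b are one class to them, and where a whole thing is asked for, a point or a joint stands for the part that bears it (a point fixed in the world has none). Each returns a list of dicts, best first, with "confidence" (0 to 1); they miss things now and then, are a little off and sometimes report something else, mostly with a low value. They report only what shows in the picture. A call takes as long as a camera call. They do not tell look-alikes from the thing itself.
- finder.look_for(camera, thing): "xy" ([column, row] in pixels, amid what is visible of it).
- finder.masks_of(camera, thing): "region" (400x640 bool, what is visible of it) and "xy" ([column, row] in pixels, amid what is visible of it).
- finder.landmark_of(camera, thing): "xy" ([column, row] in pixels: a listed point, or the origin of a listed thing).
The state is a dict: "time": time; "joint_positions": joint angles; "qvel": joint speeds; "joint_torque": joint torques, N m; "tool_pos": TCP position; "ee_rot": TCP orientation; "wrist_force": force on the tool from outside, world axes, zero at the start; "wrist_torque": the same for the moment, N m; "width": finger opening in m; "finger_force": force on a finger pad.
Only numpy, scipy, OpenCV 4.12 (cv2) and the standard library are available. Lean on these libraries where they do the work, as an engineer would, in place of code of your own. Each camera call takes 0.05 s, during which the arm holds its last target. There are 200 camera calls.

### The job

Line the four coloured canisters up by height on the cork pads of the white shelf, one upright in the middle of each pad: the tallest next to the purple vase, then stepping down to the shortest next to the orange brush. Keep the canisters upright, set each one down gently without dropping it, and leave the vase and the brush where they are.

Things in the scene. Friction and masses are not known exactly. Their poses are not given: they have to be found in the camera images.
- can_green: The tallest canister: a closed upright green cylinder with a flat lid of the same colour, 48 mm across and 116 mm tall, 187 g give or take. Origin at the centre of its underside, z up. Stands on the table at the start; can be gripped anywhere on its sides.
- can_blue: The second tallest canister: a closed upright blue cylinder with a flat lid of the same colour, 48 mm across and 98 mm tall, 166 g give or take. Origin at the centre of its underside, z up. Stands on the table at the start; can be gripped anywhere on its sides.
- can_yellow: The second shortest canister: a closed upright yellow cylinder with a flat lid of the same colour, 48 mm across and 80 mm tall, 144 g give or take. Origin at the centre of its underside, z up. Stands on the table at the start; can be gripped anywhere on its sides.
- can_red: The shortest canister: a closed upright red cylinder with a flat lid of the same colour, 48 mm across and 62 mm tall, 122 g give or take. Origin at the centre of its underside, z up. Stands on the table at the start; can be gripped anywhere on its sides.
- pad_1: The first (leftmost, +y end), seen from the robot, of four equal cork pads, 72 mm across and 3 mm thick, fixed 95 mm apart in a row along the white shelf (130 mm deep, 620 mm long, rimless, a little askew). Origin at the centre of its underside, level with the shelf's top, 60 mm above the table; a canister stands 3 mm above the origin. Own y runs along the row towards pad 1, z up.
- pad_2: The second from the left, seen from the robot, of four equal cork pads, 72 mm across and 3 mm thick, fixed 95 mm apart in a row along the white shelf (130 mm deep, 620 mm long, rimless, a little askew). Origin at the centre of its underside, level with the shelf's top, 60 mm above the table; a canister stands 3 mm above the origin. Own y runs along the row towards pad 1, z up.
- pad_3: The third from the left, seen from the robot, of four equal cork pads, 72 mm across and 3 mm thick, fixed 95 mm apart in a row along the white shelf (130 mm deep, 620 mm long, rimless, a little askew). Origin at the centre of its underside, level with the shelf's top, 60 mm above the table; a canister stands 3 mm above the origin. Own y runs along the row towards pad 1, z up.
- pad_4: The fourth (rightmost, -y end), seen from the robot, of four equal cork pads, 72 mm across and 3 mm thick, fixed 95 mm apart in a row along the white shelf (130 mm deep, 620 mm long, rimless, a little askew). Origin at the centre of its underside, level with the shelf's top, 60 mm above the table; a canister stands 3 mm above the origin. Own y runs along the row towards pad 1, z up.
- vase: Purple ceramic vase, 150 mm tall, 72 mm at its widest, standing loose on one end of the white shelf (left or right, it varies), in line with the pads and about 117 mm beyond the outermost one. Origin at the centre of its underside. It marks the end where the tallest canister goes; leave it where it is.
- brush: Orange scrub brush, 110 x 50 mm and 67 mm tall with its handle, bristles down, lying loose on the other end of the shelf, its length across the shelf, about 117 mm beyond the outermost pad. Origin at the centre of its underside. Leave it where it is.
Things that resemble listed ones, but are neither listed nor needed, are in the scene too. Several things have the shape of the can_red; the one meant has the colours described above.

How it is judged:
At the end, for the whole second after the job is handed in: Counting from the pad nearest the vase to the pad nearest the brush, the green (116 mm), blue (98 mm), yellow (80 mm) and red (62 mm) canisters stand each on its own pad, centre within 14 mm of the pad's centre, resting on its upper face, upright within 0.1 rad, released and at rest (((horizontal distance between vase and pad_1 below 0.18 m and horizontal distance between can_green and pad_1 below 0.014 m and z of can_green in the frame of pad_1 between -0.001 and 0.007 m and horizontal distance between can_blue and pad_2 below 0.014 m and z of can_blue in the frame of pad_2 between -0.001 and 0.007 m and horizontal distance between can_yellow and pad_3 below 0.014 m and z of can_yellow in the frame of pad_3 between -0.001 and 0.007 m and horizontal distance between can_red and pad_4 below 0.014 m and z of can_red in the frame of pad_4 between -0.001 and 0.007 m) or (horizontal distance between vase and pad_4 below 0.18 m and horizontal distance between can_green and pad_4 below 0.014 m and z of can_green in the frame of pad_4 between -0.001 and 0.007 m and horizontal distance between can_blue and pad_3 below 0.014 m and z of can_blue in the frame of pad_3 between -0.001 and 0.007 m and horizontal distance between can_yellow and pad_2 below 0.014 m and z of can_yellow in the frame of pad_2 between -0.001 and 0.007 m and horizontal distance between can_red and pad_1 below 0.014 m and z of can_red in the frame of pad_1 between -0.001 and 0.007 m)) and angle between each of can_green, can_blue, can_yellow, can_red's own z axis and vertical below 0.1 rad and linear speed of each of can_green, can_blue, can_yellow, can_red below 0.02 m/s); the robot touches nothing.
It fails at once if a canister is dropped (falls or flies at over 0.6 m/s with no finger touching it) ((linear speed of can_green above 0.6 m/s and contact force between can_green and the fingers below 0.05 N) or (linear speed of can_blue above 0.6 m/s and contact force between can_blue and the fingers below 0.05 N) or (linear speed of can_yellow above 0.6 m/s and contact force between can_yellow and the fingers below 0.05 N) or (linear speed of can_red above 0.6 m/s and contact force between can_red and the fingers below 0.05 N)).
It fails at once if the vase or the brush is shifted by more than 20 mm or the vase is tipped (distance of any of vase, brush from where it was at the start of the episode above 0.02 m or angle between vase's own z axis and vertical above 0.3 rad).
It fails at once if a canister is tipped over (leans more than 35 degrees) (angle between any of can_green, can_blue, can_yellow, can_red's own z axis and vertical above 0.61 rad).
It fails at once if a canister is banged down on a pad (more than 45 N) (contact force between any of pad_1, pad_2, pad_3, pad_4 and anything else above 45 N).
It also fails if it takes over 115 s, if anything falls off the work surface, if the arm or the gripper's body presses on something with over 40 N, if the wrist force passes 120 N, or if a joint passes its speed limit or range.

## Working session

There is one attempt and no reset: what is moved stays moved. The work goes in short steps, Python scripts to look and compute and a tool call to move; the robot and the scene stay as the last step left them, time stands still between calls to the robot, and variables do not carry over. Pictures are saved under pics/ and viewed, at most 14 in all, crops included, and the job is handed in when it is done.

Besides the shell and the picture viewer there is one more tool, called after "Request:" as name(argument=value, ...) on one line, values as JSON. drive_tool: Moves the arm, as the interface text tells. Shift numbers are shares of 100 mm and turn numbers shares of 90 degrees, none past 1 either way. Its arguments: {"type":"object","properties":{"deltas":{"type":"string"}},"required":["deltas"]}

```bash
mkdir -p pics; cat > h.py <<'E'
import numpy as np, cv2
from scipy.spatial.transform import Rotation as R
from bench import robot, snapshot, finder
def cam(s):
    if 'T' in s: return np.array(s['T'])
    o=robot.get_obs(); T=np.eye(4); T[:3,:3]=R.from_euler('xyz',o['ee_rot']).as_matrix(); T[:3,3]=o['tool_pos']
    return T@np.array(s['hand_eye'])
def ray(s,xy,z,T=None):
    T=cam(s) if T is None else T
    d=T[:3,:3]@np.array([(xy[0]-s['cx'])/s['fx'],-(xy[1]-s['cy'])/s['fy'],-1])
    return T[:3,3]+d*(z-T[2,3])/d[2]
E
python3 - <<'E'
from h import *
print(robot.get_obs())
for c in ['scene','side','wrist']:
    s=snapshot(c); cv2.imwrite(f'pics/{c}0.png',s['img'][:,:,::-1]); print(c,{k:v for k,v in s.items() if k!='img'})
    if c=='wrist':continue
    for t,z in [('can_green',0),('can_blue',0),('can_yellow',0),('can_red',0),('pad_1',.06),('vase',.06),('brush',.06)]:
        for r in finder.landmark_of(c,t)[:5]: print(t,np.round(r['xy']),round(r['confidence'],2),np.round(ray(s,r['xy'],z),3))
E
```

```text
{'time': 0.0, 'joint_positions': array([-1.03110994e-01,  8.79614922e-02,  1.37222405e+00,  8.02839978e-06,
        1.68359410e+00, -1.03098678e-01]), 'qvel': array([-0.00085006, -0.00085202,  0.00073771, -0.00155568, -0.00107099,
       -0.00055856]), 'joint_torque': array([ 1.28542815e-03, -3.40182602e+01, -3.02423716e+01,  7.18220207e-02,
        3.29729996e-02, -1.13141955e-04]), 'tool_pos': array([5.49461667e-01, 4.78518337e-05, 2.04315952e-01]), 'ee_rot': array([-3.13941809e+00, -2.33013749e-04,  1.57078465e+00]), 'wrist_force': array([-0.72121912, -0.28988481, -0.00108546]), 'wrist_torque': array([ 0.01520376, -0.03050768,  0.01777804]), 'finger_force': 0.0, 'width': 0.09399034513466335}
scene {'fx': 488.42464372661055, 'fy': 488.42464372661055, 'cx': 319.57521279653355, 'cy': 199.95080216914624, 'T': array([[-0.38935307, -0.71368789,  0.58228324,  1.20889404],
       [ 0.92105958, -0.29665606,  0.25227849,  0.31203863],
       [-0.00731026,  0.63454297,  0.77285302,  0.96760239],
       [ 0.        ,  0.        ,  0.        ,  1.        ]])}
can_green [350. 204.] 0.73 [0.463 
[... 1418 characters left out ...]
624 0.077 0.06 ]
pad_1 [315. 161.] 0.66 [0.626 0.168 0.06 ]
pad_1 [376. 216.] 0.56 [ 0.648 -0.12   0.06 ]
vase [290. 145.] 0.6 [0.599 0.286 0.06 ]
brush [411. 241.] 0.65 [ 0.671 -0.232  0.06 ]
brush [331. 178.] 0.32 [0.625 0.071 0.06 ]
wrist {'fx': 326.43441372759963, 'fy': 326.43441372759963, 'cx': 316.08635934395977, 'cy': 203.56973595938067, 'hand_eye': array([[ 4.30860497e-04,  9.63356786e-01,  2.68222886e-01,
         7.71299846e-02],
       [ 9.99999831e-01, -5.19959778e-04,  2.61149813e-04,
        -3.59224598e-05],
       [ 3.91045557e-04,  2.68222728e-01, -9.63356847e-01,
        -1.78961350e-01],
       [ 0.00000000e+00,  0.00000000e+00,  0.00000000e+00,
         1.00000000e+00]])}
```

View pics/scene0.png

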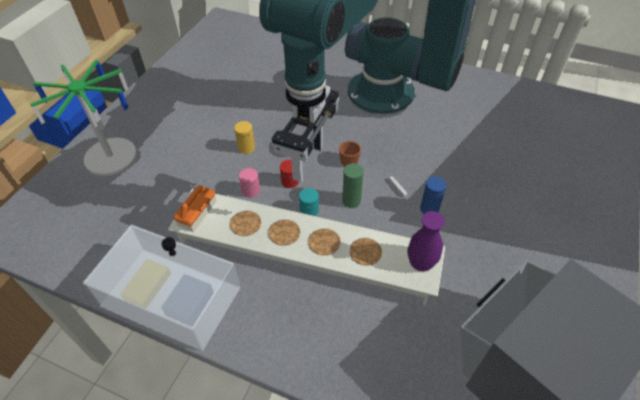

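View pics/side0.png

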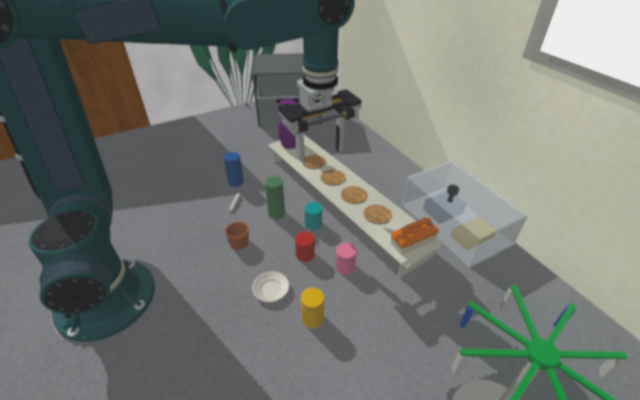

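Scene view: green (353,186), blue (433,194), yellow (245,138), pads (245,222) to (366,251), with the vase at the pad 1 end (425,245) and the brush at the pad 4 end (195,206). 
Can_red candidates are red (289,174), pink (249,183), teal (310,202) and the terracotta cup (349,153). The one at (289,174) fits, being the only pure red one. I'll confirm it in a crop.

```bash
cat >> h.py <<'E'
H=dict(can_green=.116,can_blue=.098,can_yellow=.08,can_red=.062)
def proj(s,P,T):
    p=(np.asarray(P)-T[:3,3])@T[:3,:3]
    return np.c_[s['cx']+s['fx']*p[:,0]/-p[:,2], s['cy']-s['fy']*p[:,1]/-p[:,2]]
a=np.linspace(0,2*np.pi,40)
def sil(s,T,x,y,h,z0=0,r=.024):
    P=np.array([[x+r*np.cos(t),y+r*np.sin(t),z] for z in (z0,z0+h) for t in a])
    m=np.zeros((400,640),np.uint8)
    cv2.fillConvexPoly(m,cv2.convexHull(np.round(proj(s,P,T)*16).astype(np.int32)),1,shift=4); return m>0
def fit(s,mask,h,x0,z0=0,r=.024,T=None):
    from scipy.optimize import minimize
    T=cam(s) if T is None else T
    f=lambda p:-(lambda m:(m&mask).sum()/(m|mask).sum())(sil(s,T,*p,h,z0,r))
    q=minimize(f,x0,method='Nelder-Mead',options=dict(initial_simplex=np.array(x0)+[[0,0],[.012,0],[0,.012]],xatol=3e-4)); return q.x,-q.fun
E
python3 - <<'E'
from h import *
g=dict(can_green=(.456,.07),can_blue=(.402,.265),can_yellow=(.383,-.27),can_red=(.459,-.102))
for c in ['scene','side']:
    s=snapshot(c); T=cam(s)
    for t in H:
        ms=[m for m in finder.masks_of(c,t)]
        for m in ms[:5]:
            col=s['img'][m['region']].mean(0).round()
            q,i=fit(s,m['region'],H[t],g[t],T=T)
            if i>.3: print(c,t,np.round(m['xy']),round(m['confidence'],2),col,q.round(4),round(i,2))
    for m in finder.masks_of(c,'pad_1'):
        ctr=ray(s,m['xy'],.0625,T); q,i=fit(s,m['region'],.003,list(ctr[:2]),.06,.036,T); print(c,'pad',q.round(4),round(i,2))
    if c=='scene': cv2.imwrite('pics/crop.png',cv2.resize(s['img'][130:230,220:380,::-1],None,fx=4,fy=4,interpolation=cv2.INTER_CUBIC))
E
```

```text
scene can_green [352. 186.] 0.74 [64. 90. 69.] [0.4483 0.0698] 0.84
scene can_blue [433. 194.] 0.73 [ 43.  65. 100.] [0.3964 0.2614] 0.87
scene can_yellow [242. 135.] 0.6 [162. 135.  64.] [ 0.381  -0.2707] 0.91
scene can_red [285. 176.] 0.82 [124.  42.  40.] [ 0.4523 -0.1011] 0.64
scene pad [0.632  0.0719] 0.9
scene pad [ 0.6534 -0.1156] 0.87
scene pad [ 0.6425 -0.0244] 0.97
scene pad [0.6206 0.1651] 0.96
side can_green [275. 196.] 0.89 [68. 90. 71.] [0.4526 0.0752] 0.88
side can_blue [234. 167.] 0.59 [49. 69. 99.] [0.3991 0.2647] 0.84
side can_yellow [314. 304.] 0.94 [157. 130.  44.] [ 0.3826 -0.2687] 0.92
side can_red [306. 245.] 0.8 [129.  55.  52.] [ 0.4513 -0.1022] 0.92
side can_red [311. 215.] 0.61 [ 45. 113. 111.] [ 0.5213 -0.0121] 0.85
side pad [0.6311 0.0694] 0.88
side pad [ 0.6466 -0.02  ] 0.82
side pad [ 0.6542 -0.1168] 0.98
side pad [0.6223 0.1691] 0.8
```

View pics/crop.png

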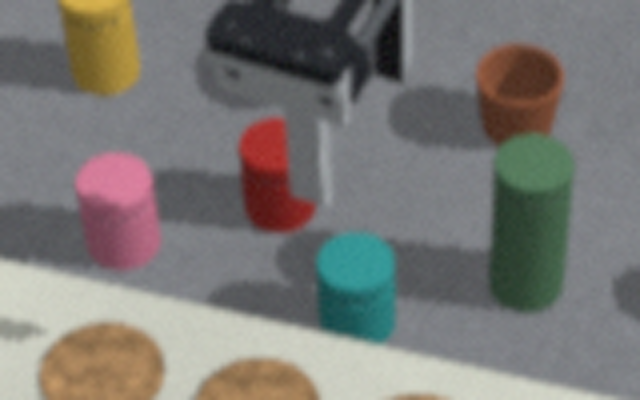

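The crop shows red at (280,175) and it's clearly the pure red canister; pink, teal and the terracotta cup are decoys. The fitted row has pad1 (.622,.166), pad2 (.6325,.072), pad3 (.643,-.022) and pad4 (.654,-.117). I'll start with red.

Request:
drive_tool(deltas="-0.5 -0.5 0 0 0 0 94; -1 -0.985 0 0 0 0 94; -1 -0.985 0.3 0 0 0 94; -1 -0.985 0.3 0 0 0 94; -1 -0.985 0.3 0 0 0 94")

```text
time: 1.95
tool_pos: [0.4507, -0.1001, 0.1747]
ee_rot: [-3.141, -0.001, 1.569]
wrist_force: [0.5, -0.1, -0.4]
width: 0.094
finger_force: 0.0
```

```bash
cat > w.py <<'E'
import sys
from h import *
# args: thing x y z0
t=sys.argv[1]; x,y,z0=map(float,sys.argv[2:5])
o=robot.get_obs(); print(o['tool_pos'].round(4),o['ee_rot'].round(3),round(o['width'],4))
s=snapshot('wrist'); T=cam(s)
if len(sys.argv)>5: cv2.imwrite(sys.argv[5],s['img'][:,:,::-1])
h,r=(H[t],.024) if t in H else (.003,.036)
for m in finder.masks_of('wrist',t):
    c=ray(s,m['xy'],z0+h/2,T); q,i=fit(s,m['region'],h,list(c[:2]),z0,r,T)
    print(np.round(m['xy']),round(m['confidence'],2),s['img'][m['region']].mean(0).round(),q.round(4),round(i,2))
E
python3 w.py can_red .4515 -.102 0 pics/w1.png; python3 w.py pad_1 0 0 .06
```

```text
[ 0.4507 -0.1001  0.1747] [-3.141e+00 -1.000e-03  1.569e+00] 0.094
[315. 198.] 0.91 [200.  68.  65.] [ 0.4528 -0.1031] 0.96
[392. 105.] 0.91 [ 61. 179. 178.] [ 0.5229 -0.0167] 0.94
[377. 271.] 0.8 [230. 142. 176.] [ 0.5213 -0.1855] 0.87
[ 0.453  -0.0998  0.177 ] [3.139 0.    1.571] 0.0938
[538.  16.] 0.96 [186. 149. 105.] [0.6317 0.0713] 0.98
[537. 113.] 0.63 [197. 158. 110.] [ 0.6428 -0.0234] 0.96
```

View pics/w1.png

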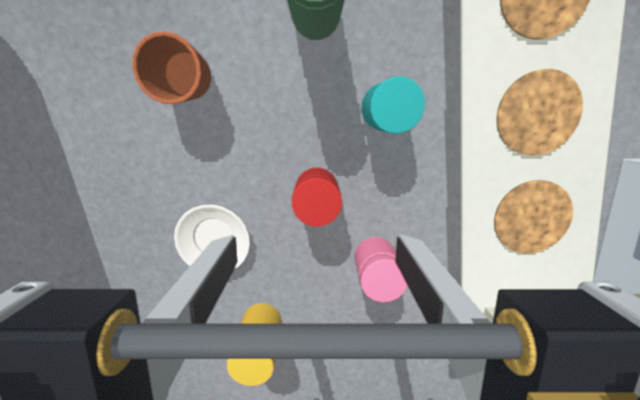

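The wrist view shows red at (317,198), teal (393,105), pink (381,270) and the pads at (540,16..113). The fits agree within 3 mm. Grasping red.

Request:
drive_tool(deltas="-0.025 0.01 0.5 0 0 0 84; -0.025 0.01 0.9 0 0 0 84; -0.025 0.01 1 0 0 0 84; -0.025 0.01 1 0 0 0 84")

```text
time: 2.55
tool_pos: [0.4524, -0.1017, 0.0747]
ee_rot: [-3.139, -0.001, 1.572]
wrist_force: [0.4, 1.1, -0.2]
width: 0.0841
finger_force: 0.0
```

Request:
drive_tool(deltas="0 0 0.3 0 0 0 84; 0 0 0.48 0 0 0 84; 0 0 0.48 0 0 0 84; 0 0 0.48 0 0 0 40; 0 0 0.48 0 0 0 40")

```text
time: 3.05
tool_pos: [0.4547, -0.1031, 0.0302]
ee_rot: [3.137, 0.002, 1.571]
wrist_force: [-1.6, -1.1, 0.2]
width: 0.0715
finger_force: 0.0
```

Request:
drive_tool(deltas="0 0 0 0 0 0 40; 0 0 0 0 0 0 40; 0 0 0 0 0 0 40; 0 0 0 0 0 0 40; 0 0 0 0 0 0 40")

```text
time: 3.55
tool_pos: [0.4523, -0.1027, 0.0281]
ee_rot: [-3.141, 0.0, 1.571]
wrist_force: [-3.8, -0.2, 5.5]
width: 0.0476
finger_force: 30.0
```

Request:
drive_tool(deltas="0 0 -0.1 0 0 0 40; 0 0 -0.4 0 0 0 40; 0 0 -0.7 0 0 0 40; 0 0 -1 0 0 0 40; 0 0 -1 0 0 0 40")

```text
time: 4.05
tool_pos: [0.4557, -0.1035, 0.1324]
ee_rot: [3.132, 0.003, 1.571]
wrist_force: [0.9, 0.4, -0.8]
width: 0.0477
finger_force: 30.0
```

Request:
drive_tool(deltas="0 0.15 -0.2 0 0 0 40; 0 0.4 -0.2 0 0 0 40; 0 0.65 -0.2 0 0 0 40; 0 0.9 -0.2 0 0 0 40; -0.05 1 -0.2 0 0 0 40")

```text
time: 4.55
tool_pos: [0.5534, -0.1069, 0.1453]
ee_rot: [-3.14, -0.001, 1.572]
wrist_force: [0.1, 0.3, -2.4]
width: 0.0477
finger_force: 30.0
```

Request:
drive_tool(deltas="-0.05 0.25 0 0 0 0 40; -0.09 0.5 0 0 0 0 40; -0.09 0.8 0 0 0 0 40; -0.09 1 0 0 0 0 40; -0.09 1.01 0 0 0 0 40")

```text
out of range; nothing moved
```

Request:
drive_tool(deltas="0 0 0 0 0 0 40; 0 0 0.15 0 0 0 40; 0 0 0.3 0 0 0 40; 0 0 0.4 0 0 0 40; 0 0 0.4 0 0 0 40")

```text
time: 5.05
tool_pos: [0.5501, -0.1069, 0.1043]
ee_rot: [-3.136, -0.002, 1.571]
wrist_force: [-0.5, -0.4, -0.7]
width: 0.0478
finger_force: 30.0
```

```bash
python3 w.py pad_1 0 0 .06 pics/w2.png; python3 w.py can_red 0 0 .08
```

```text
[ 0.5501 -0.1069  0.1043] [-3.136e+00 -2.000e-03  1.571e+00] 0.0478
[461.  99.] 0.59 [198. 159. 111.] [ 0.6443 -0.0237] 0.99
[462. 238.] 0.56 [199. 159. 111.] [ 0.6555 -0.1187] 0.98
[ 0.552  -0.1074  0.107 ] [-3.141 -0.     1.571] 0.0475
[269.  91.] 0.84 [ 60. 184. 183.] [ 0.5319 -0.0309] 0.43
[314. 259.] 0.71 [195.  62.  58.] [ 0.5525 -0.1071] 0.95
[276. 312.] 0.7 [228. 138. 171.] [ 0.5421 -0.1213] 0.08
```

View pics/w2.png

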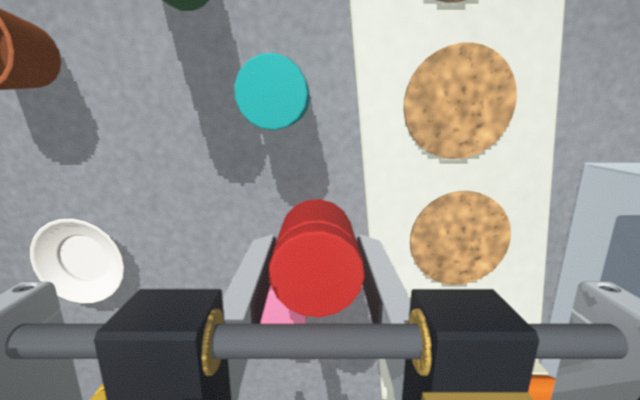

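The wrist view shows red held at (316,265), pad 4 at (461,238) and pad 3 at (461,100). One call was refused because of the 1.01 value, so red is still 100 mm short of the pad. I'll lift, move over and lower.

Request:
drive_tool(deltas="0 0 -0.3 0 0 0 40; 0 0.25 -0.3 0 0 0 40; -0.05 0.5 -0.3 0 0 0 40; -0.1 0.8 -0.3 0 0 0 40; -0.1 1 -0.3 0 0 0 40")

```text
time: 5.75
tool_pos: [0.6545, -0.1182, 0.1384]
ee_rot: [3.139, 0.001, 1.57]
wrist_force: [-0.5, 0.7, -1.5]
width: 0.0477
finger_force: 30.0
```

Request:
drive_tool(deltas="0 0.02 0 0 0 0 40; 0 0.02 0.1 0 0 0 40; 0 0.02 0.25 0 0 0 40; 0 0.02 0.38 0 0 0 40; 0 0.02 0.4 0 0 0 40")

```text
time: 6.25
tool_pos: [0.6519, -0.117, 0.0938]
ee_rot: [-3.135, -0.002, 1.571]
wrist_force: [-0.6, 1.3, -1.3]
width: 0.0475
finger_force: 30.0
```

Request:
drive_tool(deltas="0 0 0.02 0 0 0 40; 0 0 0.035 0 0 0 40; 0 0 0.05 0 0 0 40; 0 0 0.06 0 0 0 40; 0 0 0.06 0 0 0 40")

```text
time: 6.75
tool_pos: [0.6547, -0.1175, 0.0917]
ee_rot: [3.141, 0.0, 1.571]
wrist_force: [0.1, -0.4, -1.2]
width: 0.0473
finger_force: 30.0
```

```bash
python3 w.py can_red 0 0 .063; python3 w.py pad_1 0 0 .06
```

```text
[ 0.6547 -0.1175  0.0917] [3.141 0.    1.571] 0.0473
[150. 281.] 0.82 [195. 120. 147.] [ 0.5667 -0.1434] 0.27
[111.  76.] 0.73 [ 46. 150. 149.] [ 0.5657 -0.0304] 0.55
[315. 259.] 0.61 [195.  64.  58.] [ 0.6549 -0.1177] 0.94
[330. 380.] 0.57 [179. 128.  86.] [ 0.6848 -0.2354] 0.48
[ 0.6547 -0.1176  0.0918] [3.141 0.    1.571] 0.0475
[312. 200.] 0.87 [198. 158. 113.] [ 0.654  -0.1172] 0.33
[298.  77.] 0.83 [196. 156. 109.] [ 0.6428 -0.0238] 0.98
```

Request:
drive_tool(deltas="0 0 0.005 0 0 0 40; 0 0 0.01 0 0 0 40; 0 0 0.01 0 0 0 60; 0 0 0.01 0 0 0 74; 0 0 0.01 0 0 0 74")

```text
time: 7.45
tool_pos: [0.6546, -0.1176, 0.0906]
ee_rot: [3.141, 0.0, 1.571]
wrist_force: [0.5, -0.5, -0.9]
width: 0.0682
finger_force: 0.0
```

Request:
drive_tool(deltas="0 0 0 0 0 0 74; 0 0 -0.2 0 0 0 74; 0 0 -0.6 0 0 0 74; 0 0 -1 0 0 0 74; 0 0 -1 0 0 0 74")

```text
time: 7.95
tool_pos: [0.6577, -0.1183, 0.1991]
ee_rot: [3.128, 0.004, 1.571]
wrist_force: [-0.6, 0.2, 1.6]
width: 0.074
finger_force: 0.0
```

Request:
drive_tool(deltas="0 -0.5 0 0 0 0 84; 0 -1 0 0 0 0 84; 0 -1 0 0 0 0 84")

```text
time: 8.25
tool_pos: [0.5476, -0.1163, 0.1869]
ee_rot: [-3.132, -0.002, 1.57]
wrist_force: [1.1, 0.2, 0.2]
width: 0.0839
finger_force: 0.0
```

Request:
drive_tool(deltas="-0.4 -0.3 0 0 0 0 84; -0.6 -0.8 0 0 0 0 84; -0.9 -1 0 0 0 0 84; -0.9 -1 0 0 0 0 84")

```text
time: 8.65
tool_pos: [0.4526, -0.2105, 0.1907]
ee_rot: [3.141, 0.002, 1.565]
wrist_force: [0.1, 0.3, -0.7]
width: 0.0843
finger_force: 0.0
```

Request:
drive_tool(deltas="-0.3 -0.35 0 0 0 0 84; -0.62 -0.72 0 0 0 0 84; -0.62 -0.72 0 0 0 0 84; -0.62 -0.72 0 0 0 0 84; -0.62 -0.72 0 0 0 0 84")

```text
time: 9.15
tool_pos: [0.3838, -0.2688, 0.1905]
ee_rot: [3.141, -0.001, 1.572]
wrist_force: [-0.3, -0.4, 0.4]
width: 0.0837
finger_force: 0.0
```

```bash
python3 w.py can_yellow 0 0 0; python3 - <<'E'
from h import *
for c in ['scene','side']:
    s=snapshot(c)
    for m in finder.masks_of(c,'can_red'): 
        q,i=fit(s,m['region'],.062,[.654,-.117],.063); print(c,np.round(m['xy']),q.round(4),round(i,2))
E
```

```text
[ 0.3838 -0.2688  0.1905] [ 3.141e+00 -1.000e-03  1.572e+00] 0.0837
[317. 195.] 0.73 [236. 210.  90.] [ 0.383  -0.2692] 0.95
scene [242. 216.] [ 0.6524 -0.1197] 0.88
scene [309. 202.] [ 0.654 -0.117] 0.0
scene [251. 183.] [ 0.654 -0.117] 0.0
side [379. 201.] [ 0.6561 -0.1137] 0.87
side [310. 221.] [ 0.654 -0.117] 0.0
side [280. 135.] [ 0.654 -0.117] 0.0
```

Request:
drive_tool(deltas="0 0 0.5 0 0 0 84; 0 0 0.9 0 0 0 84; 0 0 1 0 0 0 84; 0 0 1 0 0 0 84")

```text
time: 9.85
tool_pos: [0.3817, -0.2684, 0.089]
ee_rot: [-3.139, -0.003, 1.571]
wrist_force: [-0.2, -0.5, 0.5]
width: 0.0842
finger_force: 0.0
```

Request:
drive_tool(deltas="0 0 0.3 0 0 0 84; 0 0 0.48 0 0 0 84; 0 0 0.48 0 0 0 84; 0 0 0.48 0 0 0 40; 0 0 0.48 0 0 0 40")

```text
time: 10.35
tool_pos: [0.3841, -0.2708, 0.0451]
ee_rot: [3.138, 0.003, 1.571]
wrist_force: [-0.3, -0.8, 0.2]
width: 0.0711
finger_force: 0.0
```

Request:
drive_tool(deltas="0 0 0 0 0 0 40; 0 0 0 0 0 0 40; 0 0 0 0 0 0 40; 0 0 0 0 0 0 40; 0 0 0 0 0 0 40")

```text
time: 10.85
tool_pos: [0.3829, -0.2698, 0.0431]
ee_rot: [3.141, 0.001, 1.571]
wrist_force: [0.5, 0.1, 3.4]
width: 0.0477
finger_force: 30.0
```

Request:
drive_tool(deltas="0 0 -0.1 0 0 0 40; 0 0 -0.4 0 0 0 40; 0 0 -0.7 0 0 0 40; 0 0 -1 0 0 0 40; 0 0 -1 0 0 0 40")

```text
time: 11.35
tool_pos: [0.3846, -0.2714, 0.1474]
ee_rot: [3.135, 0.006, 1.571]
wrist_force: [0.2, 0.3, -1.6]
width: 0.0473
finger_force: 30.0
```

Request:
drive_tool(deltas="0.1 0.1 -0.3 0 0 0 40; 0.3 0.3 -0.4 0 0 0 40; 0.6 0.6 -0.4 0 0 0 40; 0.8 0.8 -0.4 0 0 0 40; 1 1 -0.4 0 0 0 40")

```text
time: 11.85
tool_pos: [0.4826, -0.1681, 0.1807]
ee_rot: [-3.139, -0.001, 1.571]
wrist_force: [0.6, -0.0, -1.2]
width: 0.0475
finger_force: 30.0
```

Request:
drive_tool(deltas="0.2 0.2 0 0 0 0 40; 0.5 0.5 0 0 0 0 40; 0.7 0.7 0 0 0 0 40; 0.9 0.9 0 0 0 0 40; 1 1 0 0 0 0 40")

```text
time: 12.35
tool_pos: [0.5828, -0.0676, 0.1801]
ee_rot: [-3.138, -0.001, 1.573]
wrist_force: [-0.1, -0.1, -1.3]
width: 0.0476
finger_force: 30.0
```

Request:
drive_tool(deltas="0.1 0.15 0 0 0 0 40; 0.3 0.4 0 0 0 0 40; 0.46 0.6 0 0 0 0 40; 0.46 0.6 0.1 0 0 0 40; 0.46 0.6 0.2 0 0 0 40")

```text
time: 12.85
tool_pos: [0.6419, -0.0239, 0.1608]
ee_rot: [-3.139, 0.001, 1.571]
wrist_force: [0.1, 0.5, -1.2]
width: 0.0477
finger_force: 30.0
```

```bash
python3 w.py can_yellow 0 0 .12 pics/w3.png; python3 w.py pad_1 0 0 .06
```

```text
[ 0.6419 -0.0239  0.1608] [-3.139e+00  1.000e-03  1.571e+00] 0.0477
[319. 262.] 0.74 [226. 195.  78.] [ 0.6417 -0.0204] 0.89
[ 0.6402 -0.0243  0.159 ] [-3.135 -0.     1.57 ] 0.0474
[326. 187.] 0.77 [196. 158. 110.] [ 0.6432 -0.0236] 0.51
[289.   0.] 0.76 [142. 114.  81.] [0.6203 0.1663] 0.93
[308.  90.] 0.73 [186. 149. 105.] [0.6324 0.0707] 0.98
[364. 302.] 0.67 [139. 111.  76.] [ 0.6824 -0.1485] 0.03
```

View pics/w3.png

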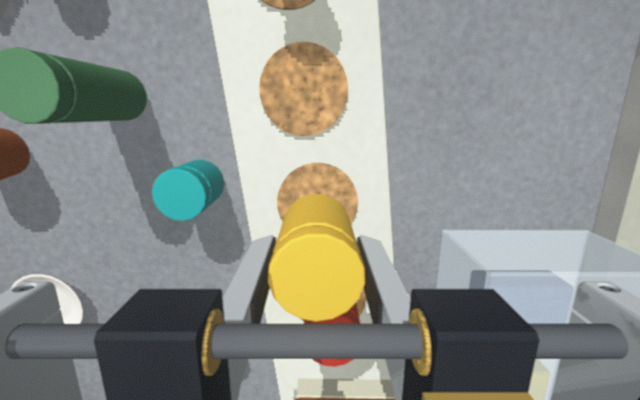

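Yellow, held at (316,265), hangs over pad 3 with its visible part at (317,190). Lowering it.

Request:
drive_tool(deltas="0 0 0.1 0 0 0 40; 0 0 0.25 0 0 0 40; 0 0 0.4 0 0 0 40; 0 0 0.5 0 0 0 40; 0 0 0.53 0 0 0 40")

```text
time: 13.55
tool_pos: [0.6411, -0.0234, 0.1065]
ee_rot: [-3.137, -0.001, 1.571]
wrist_force: [-0.1, 0.4, -1.4]
width: 0.0477
finger_force: 30.0
```

Request:
drive_tool(deltas="0 0 0.01 0 0 0 40; 0 0 0.02 0 0 0 40; 0 0 0.03 0 0 0 40; 0 0 0.04 0 0 0 40; 0 0 0.04 0 0 0 40")

```text
time: 14.05
tool_pos: [0.643, -0.0235, 0.1062]
ee_rot: [3.14, 0.0, 1.571]
wrist_force: [0.6, 0.2, -0.1]
width: 0.0475
finger_force: 30.0
```

Request:
drive_tool(deltas="0 0 0 0 0 0 40; 0 0 0 0 0 0 60; 0 0 0 0 0 0 74; 0 0 0 0 0 0 74; 0 0 0 0 0 0 74")

```text
time: 14.55
tool_pos: [0.6425, -0.0235, 0.1056]
ee_rot: [3.141, 0.0, 1.571]
wrist_force: [-0.2, -1.4, 0.8]
width: 0.0732
finger_force: 0.0
```

Request:
drive_tool(deltas="0 0 0 0 0 0 74; 0 0 -0.2 0 0 0 74; 0 0 -0.6 0 0 0 74; 0 0 -1 0 0 0 74; 0 0 -1 0 0 0 74")

```text
time: 15.05
tool_pos: [0.6456, -0.0238, 0.2139]
ee_rot: [3.128, 0.002, 1.571]
wrist_force: [0.7, -0.1, 0.3]
width: 0.0744
finger_force: 0.0
```

Request:
drive_tool(deltas="0 -0.5 0 0 0 0 84; 0.2 -1 0 0 0 0 84; 0.6 -1 0 0 0 0 84; 0.9 -1 0 0 0 0 84; 0.9 -1 0 0 0 0 84")

```text
time: 15.55
tool_pos: [0.5415, 0.0695, 0.2049]
ee_rot: [-3.141, -0.001, 1.575]
wrist_force: [0.2, -0.7, -0.4]
width: 0.0839
finger_force: 0.0
```

Request:
drive_tool(deltas="0.3 -0.4 0 0 0 0 84; 0.6 -0.8 0 0 0 0 84; 1 -1 0 0 0 0 84; 1 -1 0 0 0 0 84")

```text
time: 15.95
tool_pos: [0.4403, 0.1693, 0.2055]
ee_rot: [-3.141, -0.001, 1.576]
wrist_force: [0.2, -0.7, -0.1]
width: 0.0842
finger_force: 0.0
```

Request:
drive_tool(deltas="0.4 -0.2 0 0 0 0 84; 0.8 -0.45 0 0 0 0 84; 0.97 -0.45 0 0 0 0 84; 0.97 -0.45 0 0 0 0 84; 0.97 -0.45 0 0 0 0 84")

```text
time: 16.45
tool_pos: [0.3983, 0.2625, 0.205]
ee_rot: [-3.141, 0.002, 1.57]
wrist_force: [0.9, -0.3, -0.1]
width: 0.0841
finger_force: 0.0
```

```bash
python3 w.py can_blue 0 0 0
```

```text
[0.3983 0.2625 0.205 ] [-3.141e+00  2.000e-03  1.570e+00] 0.0841
[318. 195.] 0.65 [ 77. 119. 185.] [0.3991 0.2615] 0.91
```

Request:
drive_tool(deltas="-0.01 0.01 0.5 0 0 0 84; -0.01 0.01 0.9 0 0 0 84; -0.01 0.01 1 0 0 0 84; -0.01 0.01 1 0 0 0 84")

```text
time: 16.95
tool_pos: [0.3979, 0.261, 0.1039]
ee_rot: [-3.138, 0.002, 1.569]
wrist_force: [0.7, -0.2, 0.7]
width: 0.0841
finger_force: 0.0
```

Request:
drive_tool(deltas="0 0 0.3 0 0 0 84; 0 0 0.5 0 0 0 84; 0 0 0.5 0 0 0 84; 0 0 0.5 0 0 0 40; 0 0 0.5 0 0 0 40")

```text
time: 17.45
tool_pos: [0.4004, 0.2632, 0.0582]
ee_rot: [3.137, -0.002, 1.571]
wrist_force: [-0.5, 0.5, 0.5]
width: 0.0715
finger_force: 0.0
```

Request:
drive_tool(deltas="0 0 0 0 0 0 40; 0 0 0 0 0 0 40; 0 0 0 0 0 0 40; 0 0 0 0 0 0 40; 0 0 0 0 0 0 40")

```text
time: 17.95
tool_pos: [0.3989, 0.2627, 0.0561]
ee_rot: [3.141, -0.0, 1.571]
wrist_force: [-1.0, -0.6, 4.0]
width: 0.0479
finger_force: 30.0
```

Request:
drive_tool(deltas="0 0 -0.1 0 0 0 40; 0 0 -0.4 0 0 0 40; 0 0 -0.7 0 0 0 40; 0 0 -1 0 0 0 40; 0 0 -1 0 0 0 40")

```text
time: 18.45
tool_pos: [0.4009, 0.2637, 0.1604]
ee_rot: [3.133, -0.004, 1.571]
wrist_force: [0.6, -0.2, -0.8]
width: 0.0478
finger_force: 30.0
```

Request:
drive_tool(deltas="-0.1 0.1 -0.3 0 0 0 40; -0.3 0.3 -0.4 0 0 0 40; -0.6 0.6 -0.4 0 0 0 40; -0.8 0.8 -0.4 0 0 0 40; -1 1 -0.4 0 0 0 40")

```text
time: 18.95
tool_pos: [0.4986, 0.1612, 0.1936]
ee_rot: [-3.139, 0.001, 1.57]
wrist_force: [0.8, 0.5, -2.2]
width: 0.0473
finger_force: 30.0
```

Request:
drive_tool(deltas="-0.2 0.2 0 0 0 0 40; -0.4 0.5 0 0 0 0 40; -0.6 0.7 0 0 0 0 40; -0.8 0.9 0 0 0 0 40; -0.9 1 0 0 0 0 40")

```text
time: 19.45
tool_pos: [0.5989, 0.0707, 0.1928]
ee_rot: [-3.138, 0.001, 1.569]
wrist_force: [0.7, -0.1, -1.7]
width: 0.0477
finger_force: 30.0
```

Request:
drive_tool(deltas="0 0.15 0 0 0 0 40; 0 0.3 0 0 0 0 40; 0 0.34 0 0 0 0 40; 0 0.34 0.1 0 0 0 40; 0 0.34 0.2 0 0 0 40")

```text
time: 19.95
tool_pos: [0.6318, 0.0729, 0.1745]
ee_rot: [-3.141, -0.0, 1.571]
wrist_force: [0.9, 0.1, -2.0]
width: 0.0479
finger_force: 30.0
```

```bash
python3 w.py can_blue 0 0 .12 pics/w4.png; python3 w.py pad_1 0 0 .06
```

```text
[0.6318 0.0729 0.1745] [-3.141 -0.     1.571] 0.0479
[320. 266.] 0.77 [ 69. 107. 164.] [0.6314 0.0757] 0.89
[0.6304 0.0728 0.1724] [-3.136  0.     1.571] 0.0478
[364. 373.] 0.82 [165. 131.  93.] [ 0.6851 -0.1407] 0.09
[321. 187.] 0.74 [185. 150. 108.] [0.6327 0.0708] 0.49
[305.  91.] 0.56 [159. 129.  92.] [0.6212 0.1649] 0.98
```

View pics/w4.png

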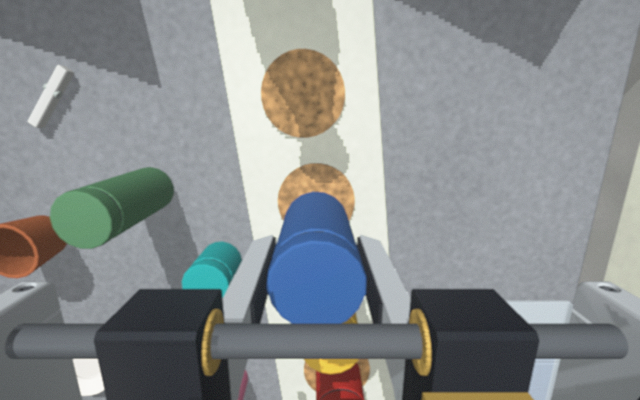

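Blue hangs over pad 2 at (316,190), with pad 1 free at (303,92). Lowering it.

Request:
drive_tool(deltas="-0.01 0 0.1 0 0 0 40; -0.01 0 0.25 0 0 0 40; -0.01 0 0.4 0 0 0 40; -0.01 0 0.5 0 0 0 40; -0.01 0 0.53 0 0 0 40")

```text
time: 20.65
tool_pos: [0.6311, 0.0714, 0.1195]
ee_rot: [-3.137, 0.0, 1.571]
wrist_force: [-0.1, 0.6, -0.8]
width: 0.0477
finger_force: 30.0
```

Request:
drive_tool(deltas="0 0 0.01 0 0 0 40; 0 0 0.02 0 0 0 40; 0 0 0.03 0 0 0 40; 0 0 0.04 0 0 0 40; 0 0 0.04 0 0 0 40")

```text
time: 21.15
tool_pos: [0.6329, 0.0715, 0.1192]
ee_rot: [3.14, -0.0, 1.571]
wrist_force: [0.6, -0.0, 0.2]
width: 0.0476
finger_force: 30.0
```

Request:
drive_tool(deltas="0 0 0 0 0 0 40; 0 0 0 0 0 0 60; 0 0 0 0 0 0 74; 0 0 0 0 0 0 74; 0 0 0 0 0 0 74")

```text
time: 21.65
tool_pos: [0.6326, 0.0715, 0.1186]
ee_rot: [3.141, 0.0, 1.571]
wrist_force: [-0.5, 0.1, 0.3]
width: 0.0732
finger_force: 0.0
```

Request:
drive_tool(deltas="0 0 0 0 0 0 74; 0 0 -0.2 0 0 0 74; 0 0 -0.6 0 0 0 74; 0 0 -1 0 0 0 74; 0 0 -1 0 0 0 74")

```text
time: 22.15
tool_pos: [0.6355, 0.0716, 0.2268]
ee_rot: [3.128, -0.0, 1.571]
wrist_force: [0.6, 0.1, -0.1]
width: 0.0742
finger_force: 0.0
```

Request:
drive_tool(deltas="0 -0.5 0 0 0 0 84; 0 -1 0 0 0 0 84; 0 -1 0 0 0 0 84")

```text
time: 22.45
tool_pos: [0.5259, 0.0718, 0.2156]
ee_rot: [-3.133, 0.0, 1.572]
wrist_force: [-0.2, -0.6, 0.6]
width: 0.084
finger_force: 0.0
```

Request:
drive_tool(deltas="0 -0.5 0 0 0 0 84; 0.01 -0.82 0 0 0 0 84; 0.01 -0.82 0 0 0 0 84; 0.01 -0.82 0 0 0 0 84; 0.01 -0.82 0 0 0 0 84")

```text
time: 22.95
tool_pos: [0.4517, 0.0724, 0.2186]
ee_rot: [3.141, 0.0, 1.571]
wrist_force: [0.6, -0.6, 0.2]
width: 0.0841
finger_force: 0.0
```

```bash
python3 w.py can_green 0 0 0
```

```text
[0.4517 0.0724 0.2186] [3.141 0.    1.571] 0.0841
[315. 199.] 0.61 [103. 146. 113.] [0.4502 0.0707] 0.95
```

Request:
drive_tool(deltas="-0.01 0 0.5 0 0 0 84; -0.01 0 0.9 0 0 0 84; -0.01 0 1 0 0 0 84; -0.01 0 1 0 0 0 84")

```text
time: 23.45
tool_pos: [0.4498, 0.0714, 0.1168]
ee_rot: [-3.137, 0.0, 1.571]
wrist_force: [-0.3, 0.1, 0.2]
width: 0.0834
finger_force: 0.0
```

Request:
drive_tool(deltas="0 0 0.3 0 0 0 84; 0 0 0.5 0 0 0 84; 0 0 0.5 0 0 0 84; 0 0 0.5 0 0 0 40; 0 0 0.5 0 0 0 40")

```text
time: 23.95
tool_pos: [0.4526, 0.0716, 0.0712]
ee_rot: [3.137, -0.0, 1.571]
wrist_force: [0.1, 0.1, -0.2]
width: 0.0715
finger_force: 0.0
```

Request:
drive_tool(deltas="0 0 0 0 0 0 40; 0 0 0 0 0 0 40; 0 0 0 0 0 0 40; 0 0 0 0 0 0 40; 0 0 0 0 0 0 40")

```text
time: 24.45
tool_pos: [0.4508, 0.0715, 0.0691]
ee_rot: [3.141, -0.0, 1.571]
wrist_force: [-0.4, 0.8, 3.7]
width: 0.0477
finger_force: 30.0
```

Request:
drive_tool(deltas="0 0 -0.1 0 0 0 40; 0 0 -0.4 0 0 0 40; 0 0 -0.7 0 0 0 40; 0 0 -1 0 0 0 40; 0 0 -1 0 0 0 40")

```text
time: 24.95
tool_pos: [0.4532, 0.0716, 0.1731]
ee_rot: [3.132, -0.0, 1.571]
wrist_force: [0.2, 0.5, -2.2]
width: 0.0476
finger_force: 30.0
```

Request:
drive_tool(deltas="0.1 0 -0.3 0 0 0 40; 0.3 0 -0.4 0 0 0 40; 0.6 0.1 -0.4 0 0 0 40; 0.8 0.3 -0.4 0 0 0 40; 0.94 0.5 -0.4 0 0 0 40")

```text
time: 25.45
tool_pos: [0.5, 0.1668, 0.2063]
ee_rot: [-3.139, 0.0, 1.572]
wrist_force: [0.1, -0.8, -1.7]
width: 0.0478
finger_force: 30.0
```

Request:
drive_tool(deltas="0 0.2 0 0 0 0 40; 0 0.5 0 0 0 0 40; 0 0.7 0 0 0 0 40; 0 0.9 0 0 0 0 40; 0 1 0 0 0 0 40")

```text
time: 25.95
tool_pos: [0.6009, 0.1652, 0.2051]
ee_rot: [-3.137, 0.001, 1.57]
wrist_force: [-0.3, -1.5, -3.0]
width: 0.0476
finger_force: 30.0
```

Request:
drive_tool(deltas="0 0.1 0 0 0 0 40; 0 0.21 0 0 0 0 40; 0 0.21 0 0 0 0 40; 0 0.21 0.1 0 0 0 40; 0 0.21 0.2 0 0 0 40")

```text
time: 26.45
tool_pos: [0.621, 0.1656, 0.188]
ee_rot: [3.141, -0.0, 1.571]
wrist_force: [-0.6, -0.5, -1.9]
width: 0.0476
finger_force: 30.0
```

```bash
python3 w.py can_green 0 0 .12 pics/w5.png; python3 w.py pad_1 0 0 .06
```

```text
[0.621  0.1656 0.188 ] [ 3.141 -0.     1.571] 0.0476
[318. 268.] 0.61 [100. 143. 108.] [0.6205 0.1684] 0.86
[0.6196 0.1654 0.1855] [-3.137e+00  1.000e-03  1.571e+00] 0.0478
[320. 178.] 0.84 [163. 135.  99.] [0.6211 0.1657] 0.52
[366. 370.] 0.6 [151. 127.  97.] [ 0.677  -0.0597] 0.05
```

View pics/w5.png

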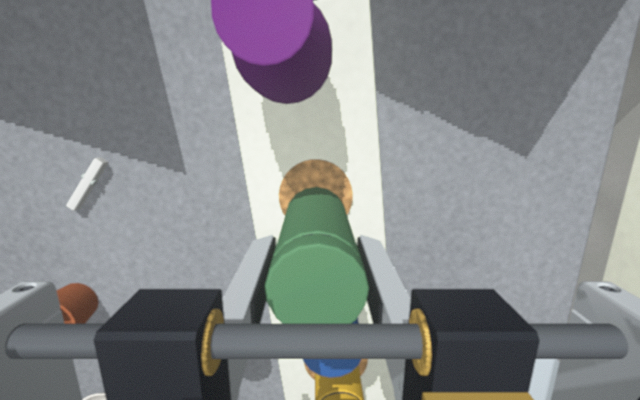

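Green hangs over pad 1 at (316,185), and the vase at (280,50) is clear of it. Lowering it.

Request:
drive_tool(deltas="0 0 0.1 0 0 0 40; 0 0 0.25 0 0 0 40; 0 0 0.4 0 0 0 40; 0 0 0.5 0 0 0 40; 0 0 0.53 0 0 0 40")

```text
time: 27.15
tool_pos: [0.6202, 0.1652, 0.1324]
ee_rot: [-3.137, 0.001, 1.571]
wrist_force: [-0.3, -0.4, -2.5]
width: 0.0479
finger_force: 30.0
```

Request:
drive_tool(deltas="0 0 0.01 0 0 0 40; 0 0 0.02 0 0 0 40; 0 0 0.03 0 0 0 40; 0 0 0.04 0 0 0 40; 0 0 0.04 0 0 0 40")

```text
time: 27.65
tool_pos: [0.6219, 0.1656, 0.1322]
ee_rot: [3.14, -0.0, 1.571]
wrist_force: [-0.8, -0.2, -1.7]
width: 0.0476
finger_force: 30.0
```

Request:
drive_tool(deltas="0 0 0 0 0 0 40; 0 0 0 0 0 0 60; 0 0 0 0 0 0 74; 0 0 0 0 0 0 74; 0 0 0 0 0 0 74")

```text
time: 28.15
tool_pos: [0.6216, 0.1655, 0.1317]
ee_rot: [3.141, -0.0, 1.571]
wrist_force: [0.8, 0.3, -0.4]
width: 0.0731
finger_force: 0.0
```

Request:
drive_tool(deltas="0 0 0 0 0 0 74; 0 0 -0.2 0 0 0 74; 0 0 -0.6 0 0 0 74; 0 0 -1 0 0 0 74; 0 0 -1 0 0 0 74")

```text
time: 28.65
tool_pos: [0.6242, 0.166, 0.2398]
ee_rot: [3.128, -0.002, 1.571]
wrist_force: [0.7, -0.5, 0.9]
width: 0.0743
finger_force: 0.0
```

Request:
drive_tool(deltas="0 -0.5 0 0 0 0 84; 0 -1 0 0 0 0 84; 0 -1 0 0 0 0 84; 0 -1 0 0 0 0 84; 0 -1 0 0 0 0 84")

```text
time: 29.15
tool_pos: [0.5226, 0.1655, 0.2318]
ee_rot: [3.14, -0.0, 1.571]
wrist_force: [0.5, 0.4, 0.4]
width: 0.0841
finger_force: 0.0
```

Request:
drive_tool(deltas="0 -0.5 0 0 0 0 84; 0 -1 0 0 0 0 84; 0 -1 0 0 0 0 84; 0 -1 0 0 0 0 84; 0 -1 0 0 0 0 84")

```text
time: 29.65
tool_pos: [0.4235, 0.1656, 0.2322]
ee_rot: [3.14, -0.0, 1.57]
wrist_force: [-0.6, -0.4, 0.9]
width: 0.084
finger_force: 0.0
```

```bash
python3 - <<'E'
from h import *
P=dict(can_green=(.6215,.166),can_blue=(.6325,.0715),can_yellow=(.643,-.023),can_red=(.654,-.117))
for c in ['scene','side']:
    s=snapshot(c); cv2.imwrite(f'pics/{c}9.png',s['img'][:,:,::-1])
    for t in P:
        for m in finder.masks_of(c,t):
            q,i=fit(s,m['region'],H[t],P[t],.063)
            if i>.4: print(c,t,np.round(m['xy']),(q-P[t]).round(4),round(i,2))
print(robot.get_obs()['qvel'].round(3))
E
```

```text
scene can_green [365. 233.] [-0.0023 -0.003 ] 0.9
scene can_blue [325. 225.] [-0.0021 -0.0027] 0.91
scene can_yellow [281. 220.] [0.0014 0.0017] 0.93
scene can_red [240. 217.] [ 0.0009 -0.0015] 0.91
side can_green [315. 146.] [0.0039 0.0047] 0.9
side can_blue [334. 161.] [0.0033 0.0048] 0.9
side can_yellow [359. 180.] [0.0023 0.0049] 0.87
side can_red [379. 202.] [0.0045 0.0032] 0.87
[ 0.001 -0.004  0.004 -0.    -0.     0.   ]
```

View pics/scene9.png

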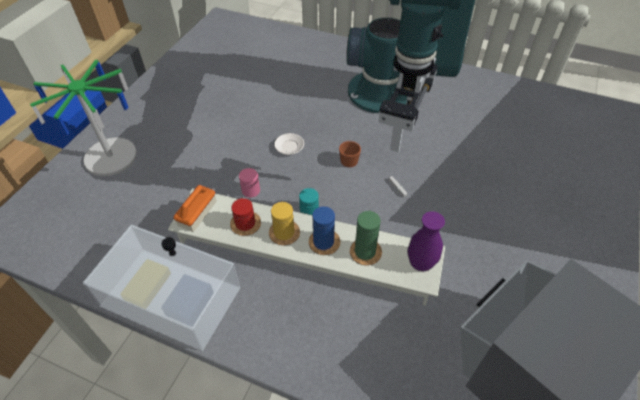

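The scene shows all four canisters upright and centred on their pads: red (243,217), yellow (282,222), blue (323,228) and green (367,235), next to the vase. Vase and brush haven't moved.

```bash
python3 -c "
from bench import robot
print(robot.close_job())"
```

```text
the job is handed in; nothing more can be done
None
```

The job is handed in: green, blue, yellow and red stand upright on their pads from the vase to the brush, each within about 6 mm of its pad's centre in the final pictures, though the hand-in returned no verdict.

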